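Press the snap caps home on the donor sample pots

ROBOT

A 6-joint arm with a two-finger parallel gripper is mounted at the origin on the work surface. World frame = base frame: x ahead of the robot, y to its left, z up, the work surface at z = 0. Lengths are in mm, angles in rad, forces in N, time in s.
With the tool pointing down it reaches from about 300 to 775 mm from the base axis. Payload 14.6 kg.
Tool frame: the origin (TCP) lies at the very end of the fingers, on their centre line; the grasp point (between the pads) lies 19 mm behind it; z points along the fingers, y is the line along which they close (so a half turn about z gives the same grasp; the last joint's range is limited). The gripper opens to 94 mm and grips with 3 to 60 N. Pads are 16 mm wide; open, the fingers measure 119 mm over their backs; the gripper's body (75 mm by 177 mm) begins 78 mm behind the grasp point.
Start: joints at [-1.384, 0.3, 1.521, -0, 1.321, -0.067], TCP at [138.09, -532.373, 205.446] pointing down, gripper open.
Joint ranges: [-3.03, 3.03], [-0.79, 2.21], [0.23, 2.52], [-1.04, 4.18], [0, 3.07], [-2.55, 2.55]. Speed limits (rad/s): [2.22, 2.22, 2.57, 3.14, 3.14, 3.14].

INTERFACE

Orientations are given as [roll, pitch, yaw] about the fixed x, y, z axes, in that order (R = Rz(yaw) Ry(pitch) Rx(roll)).
In Python, from cell import manip, camera, get_calibration gives the robot as it stands. The module is installed in compiled form; this text tells all that it offers.
- The arm moves only by the tool jog_arm, never from a script. Its argument "plan" is one flat list of numbers, 6 for each row, row after row: the shift along the world's x, y, z in m, then the turn, a rotation vector about the world's x, y, z in degrees. A call has 1 to 20 rows; each row is the pose to reach, as a shift and turn from the pose commanded when the call began; what a row does not reach only later rows make up. A row lasts 1/10 s, in which the tool goes at most 50 mm and 8.59 degrees, less where a joint would pass 70% of its speed; a pose out of reach is approached as far as the arm can. A call with a gripper value outside its range is refused whole. "claw" is the finger opening in m, from 0 to 0.094, set as the call begins (left out, the last holds). The fingers move at their own pace and stop on an object; "force" is the grip in N (left out, the last holds). Time passes only in rows, so rows that repeat a pose let the fingers close. It gives the time, the measured TCP pose, the force, the opening and the grip force at its end, in the units of the state.
- manip.read_state(): the state, without advancing time (a new reading comes with each control period).
- camera(name): name is "side" or "top" or "wrist"; returns (picture, depth): 480x640x3 uint8, red, green, blue; 480x640 float32, mm along the optical axis (not along the pixel's ray), 0 where there is no reading.
- get_calibration(name): a dict with "fx", "fy", "cx", "cy" (pixels), "k1" (the pictures are not rectified: a ray, as slopes to the right and down, at radius r is drawn at 1 + k1 r^2 times it, then the intrinsics apply), "origin" and "attitude" of the camera in the world. Camera axes: x right, y down, z forward; pixel columns grow to the right and rows downward; lengths in mm; the calibration is good to about 2 mm. A picture is of the moment at which its call begins: read the wrist's pose just before it. get_calibration takes no time and is no camera call; for the wrist camera it gives the pose at the moment of the call.
- manip.sign_off(): hands the job in; it is judged then, once.
The state is a dict: "clock": time; "joints": joint angles; "qd": joint speeds; "effort": joint torques, N m; "eef_pos": TCP position; "eef_rot": TCP orientation; "wrist_force": force on the tool from outside, world axes, zero at the start; "moment": the same for the moment, N m; "finger_gap": finger opening in mm; "finger_force": force on a finger pad.
Only numpy, scipy, OpenCV 4.12 (cv2) and the standard library are available. Lean on these libraries where they do the work, as an engineer would, in place of code of your own. Each camera call takes 0.05 s, during which the arm holds its last target. There are 200 camera calls.

TASK

Close every amber sample pot on the green mat with the lever press: stand each pot in turn upright on the white pedestal, pull the red-handled lever all the way down to its stop so that the cap is pressed fully home, let the lever come back up, and then stand the pot upright in the red tray. Press the caps only with the press, not with the gripper, leave the lever standing up at the end, and do not disturb the sharps bin, tape, steel dish or bottle.

Things in the scene. Friction and masses are not known exactly. Their poses are not given: they have to be found in the camera images.
- lever (a joint): Lever of the capping press, rad: 0 = standing straight up (rest), 1.571 = pulled forward and down to its stop (about 1.55 on a pot whose cap is home). A spring lifts it back to 0 when let go (about 4 N at the grip); with a pot on the pedestal the last 0.1 rad takes about 17 N at the grip.
- pivot (a point): Centre of the hinge pin of the capping press's lever, 117 mm above the bench. z up, x from the press's front to its back, y along the pin. Press: fixed, grey; base plate 110 mm wide, 12 mm thick, from 155 mm in front of the hinge (-x) to 45 mm behind; two cheeks round the hinge, 44 mm wide overall, 124 mm high; a stop block reaches 33 mm in front of the hinge.
- grip (a point): Centre of the red cross grip on the lever's end: a cylinder 30 mm across, 50 mm long along the hinge pin's direction, 215 mm from the hinge, straight above it when up. It swings a quarter circle towards the press's front (-x) and down until level with the hinge. Lever bar 16 x 12 mm; its white pad, 38 mm across, 90 mm from the hinge, stands out 21 mm in front and comes down flat over the pedestal.
- seat (a point): Centre of the top face of the press's white pedestal, 40 mm across, 37 mm above the bench, 90 mm in front of the hinge, open on all sides (stem under it 26 mm across). Same axes as the press. A pot stands upright on it, centred, under the pad.
- mat_top (a point): Centre of the top of a flat green mat, 250 x 250 mm, 4 mm thick, fixed to the bench: the pots start on it, upright. Its x and y axes lie along its edges.
- tray_in (a point): Centre of the inner floor (4 mm above the bench) of a shallow square red tray, 240 x 240 mm outside, walls 4 mm thick, 26 mm high from the bench, 0.6 kg, standing loose on the bench. x and y along its edges. Finished pots stand upright in it.
- sharps: Bystander: yellow sharps bin with red lid, 95 x 125 x 155 mm; origin at the centre of its underside.
- tape: Bystander: roll of blue tape lying flat, 84 mm across, 25 mm high; origin at the centre of its underside.
- dish: Bystander: small round steel dish, 96 mm across the rim, 30 mm high; origin at the centre of its underside.
- spray: Bystander: white bottle with blue cap, 60 mm across, 150 mm high; origin at the centre of its underside.
- pot1_mid (a point): Pot 1 (may be absent): round amber glass sample pot, 44 mm across, about 95 g, glass side straight from its underside up to 42 mm, then a narrow neck with a white snap cap 42 mm across. This point is on its axis, 30 mm above its underside; z points from its underside to its cap. Overall height 68 mm with the cap loose, 60 mm with the cap home.
- cap1 (a joint): How far the cap of pot 1 has been pushed down, m: about 0 to 0.001 = only sitting on (8 mm of neck shows below it), 0.008 = the most it can go; the press's full stroke leaves it at 0.007 or more. It stays where it is pushed; pushing takes about 30 N.
- pot2_mid (a point): Pot 2 (may be absent): round amber glass sample pot, 44 mm across, about 95 g, glass side straight from its underside up to 42 mm, then a narrow neck with a white snap cap 42 mm across. This point is on its axis, 30 mm above its underside; z points from its underside to its cap. Overall height 68 mm with the cap loose, 60 mm with the cap home.
- cap2 (a joint): How far the cap of pot 2 has been pushed down, m: about 0 to 0.001 = only sitting on (8 mm of neck shows below it), 0.008 = the most it can go; the press's full stroke leaves it at 0.007 or more. It stays where it is pushed; pushing takes about 30 N.
- pot3_mid (a point): Pot 3 (may be absent): round amber glass sample pot, 44 mm across, about 95 g, glass side straight from its underside up to 42 mm, then a narrow neck with a white snap cap 42 mm across. This point is on its axis, 30 mm above its underside; z points from its underside to its cap. Overall height 68 mm with the cap loose, 60 mm with the cap home.
- cap3 (a joint): How far the cap of pot 3 has been pushed down, m: about 0 to 0.001 = only sitting on (8 mm of neck shows below it), 0.008 = the most it can go; the press's full stroke leaves it at 0.007 or more. It stays where it is pushed; pushing takes about 30 N.
- pot4_mid (a point): Pot 4 (may be absent): round amber glass sample pot, 44 mm across, about 95 g, glass side straight from its underside up to 42 mm, then a narrow neck with a white snap cap 42 mm across. This point is on its axis, 30 mm above its underside; z points from its underside to its cap. Overall height 68 mm with the cap loose, 60 mm with the cap home.
- cap4 (a joint): How far the cap of pot 4 has been pushed down, m: about 0 to 0.001 = only sitting on (8 mm of neck shows below it), 0.008 = the most it can go; the press's full stroke leaves it at 0.007 or more. It stays where it is pushed; pushing takes about 30 N.
Things that resemble listed ones, but are neither listed nor needed, are in the scene too. What is shaped like the part that bears pot1_mid but black or purple is not meant.

How it is judged (in metres and radians):
On the way, in this order (a step that is already met when the one before it is completed fails the run):
1. the lever is pulled down to its stop (value of joint lever above 1.5 rad), for 0.1 s.
2. the lever is back up (value of joint lever below 0.15 rad), for 0.1 s.
At the end, for the whole second after the job is handed in: Every pot present stands upright (within 0.12 rad) on the floor of the red tray, its axis within 100 mm of the tray's centre along both edges, its cap pushed down at least 6.5 of the 8 mm, and the lever is back up (below 0.12 rad) (value of joint lever below 0.12 rad and value of joint each of cap1, cap2, cap3, cap4 above 0.0065 m and angle between each of pot1_mid, pot2_mid, pot3_mid, pot4_mid's own z axis and vertical below 0.12 rad and z of pot1_mid in the frame of tray_in between 0.022 and 0.038 m and x of pot1_mid in the frame of tray_in between -0.1 and 0.1 m and y of pot1_mid in the frame of tray_in between -0.1 and 0.1 m and z of pot2_mid in the frame of tray_in between 0.022 and 0.038 m and x of pot2_mid in the frame of tray_in between -0.1 and 0.1 m and y of pot2_mid in the frame of tray_in between -0.1 and 0.1 m and z of pot3_mid in the frame of tray_in between 0.022 and 0.038 m and x of pot3_mid in the frame of tray_in between -0.1 and 0.1 m and y of pot3_mid in the frame of tray_in between -0.1 and 0.1 m and z of pot4_mid in the frame of tray_in between 0.022 and 0.038 m and x of pot4_mid in the frame of tray_in between -0.1 and 0.1 m and y of pot4_mid in the frame of tray_in between -0.1 and 0.1 m); the robot touches nothing.
It fails at once if the sharps bin, tape roll, steel dish or bottle is moved more than 3 cm or knocked over (distance of any of sharps, tape, dish, spray from where it was at the start of the episode above 0.03 m or angle between any of sharps, tape, dish, spray's own z axis and vertical above 0.5 rad).
It fails at once if a cap is pressed or squeezed by the gripper (over 15 N) instead of by the press (contact force between the fingers and cap1_c0 above 15 N or contact force between the fingers and cap2_c0 above 15 N or contact force between the fingers and cap3_c0 above 15 N or contact force between the fingers and cap4_c0 above 15 N).
Of pot1, pot2, pot3, pot4 only 3 to 4 are there at a start; the rules pass over those that are not, and their reading is None.
At some moment in a run one of tray may be knocked a few centimetres aside while the robot is not near it.
It also fails if it takes over 210 s, if anything falls off the work surface, if the arm or the gripper's body presses on something with over 40 N, if the wrist force passes 120 N, or if a joint passes its speed limit or range.

## Working session

There is one attempt and no reset: what is moved stays moved. The work goes in short steps, Python scripts to look and compute and a tool call to move; the robot and the scene stay as the last step left them, time stands still between calls to the robot, and variables do not carry over. Pictures are saved under pics/ and viewed, at most 14 in all, crops included, and the job is handed in when it is done.

Besides the shell and the picture viewer there is one more tool, called after "Request:" in YAML: its name, and indented under it one key for each argument. jog_arm: Moves the arm, as the interface text tells. Its arguments: {"type":"object","properties":{"plan":{"type":"array"},"claw":{"type":"number"},"force":{"type":"number"}},"required":["plan"]}

```bash
mkdir -p pics; cat > h.py <<'E'
import numpy as np, cv2
from cell import manip, camera, get_calibration
from scipy.spatial.transform import Rotation as R
def shot(name, fn=None):
    c=get_calibration(name); p,d=camera(name)
    if fn: cv2.imwrite('pics/'+fn, p[:,:,::-1])
    return c,p,d
E
python3 - <<'E'
from h import *
s=manip.read_state(); print(s)
for n in ['top','side','wrist']:
    c,p,d=shot(n,n+'0.png'); print(n,c); np.savez(n+'0.npz',p=p,d=d)
E
```

```text
{'clock': 0.0, 'joints': array([-1.38358733e+00,  3.00490381e-01,  1.52156688e+00, -1.30195803e-05,
        1.32069290e+00, -6.65585493e-02]), 'qd': array([-1.39769648e-04, -2.10148643e-03, -1.69873298e-04, -9.95046306e-05,
       -1.96825627e-03,  5.86969409e-04]), 'effort': array([-3.38889868e-04, -5.31804729e+01, -3.52741456e+01,  7.06728618e-02,
        2.43513932e-02, -9.86362625e-05]), 'eef_pos': array([ 138.04713532, -532.12935308,  204.8817598 ]), 'eef_rot': array([-3.14043687e+00, -6.44020836e-05,  2.53770736e-01]), 'wrist_force': array([ 1.01841177, -0.65584421, -0.19714968]), 'moment': array([-0.00740484,  0.04110244, -0.04591051]), 'finger_force': 0.0, 'finger_gap': 94.08131139549823}
top {'fx': 514.3846291145692, 'fy': 514.3846291145692, 'cx': 316.5485860222635, 'cy': 240.72890862784723, 'k1': -0.04933273962914136, 'origin': array([ 2.18722526e+02, -6.51945254e-01,  1.56748575e+03]), 'attitude': array([-2.90948332,  0.00582032, -1.61606774])}
side {'fx': 442.5967411584674, 'fy': 442.5967411584674, 'cx': 314.7276697774817, 'cy': 238.68169399012325, 'k1': 0.03388741838388992, 'origin': array([ 381.50870406, -846.63194465, 1021.14058014]), 'attitude': array([-2.32495467, -0.00432836, -0.18435099])}
wrist {'fx': 334.3347081063064, 'fy': 334.3347081063064, 'cx': 317.9430524326399, 'cy': 237.92564198595852, 'k1': -0.0475174599818646, 'origin': array([ 208.46004863, -515.37900851,  383.84484909]), 'attitude': array([ 2.88822638e+00,  1.31467464e-03, -1.31775779e+00])}
```

View pics/top0.png

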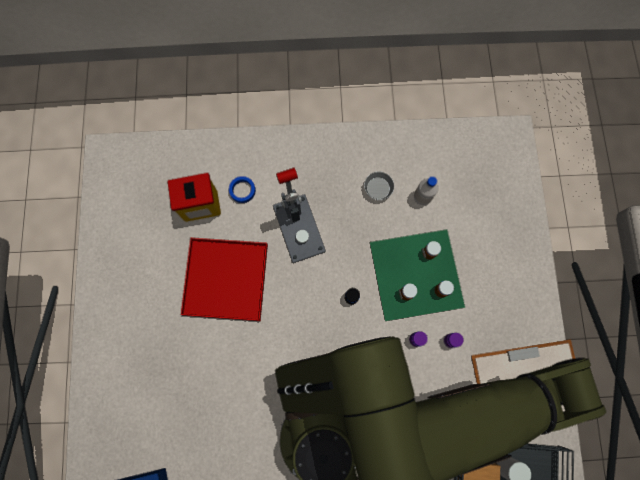

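View pics/side0.png

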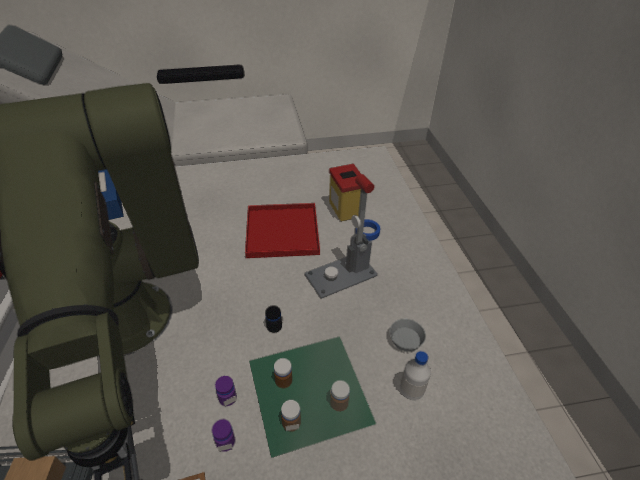

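Top: three amber pots on the mat at about (433,249), (409,291) and (445,289). The pedestal is at (302,237), the red grip at (287,176) and the tray at (225,280). The side view agrees, and the purple and black pots are decoys.

```bash
cat >> h.py <<'E'
def rays(c,uv):
    K=np.array([[c['fx'],0,c['cx']],[0,c['fy'],c['cy']],[0,0,1.]])
    uv=np.atleast_2d(np.asarray(uv,float))
    n=cv2.undistortPoints(uv.reshape(-1,1,2),K,np.array([c['k1'],0,0,0.])).reshape(-1,2)
    return np.c_[n,np.ones(len(n))]
def rot(c): return R.from_euler('xyz',c['attitude']).as_matrix()
def plane(c,uv,z):
    w=rays(c,uv)@rot(c).T; return c['origin']+w*((z-c['origin'][2])/w[:,2])[:,None]
def cloud(c,d):
    v,u=np.mgrid[0:480,0:640]; r=rays(c,np.c_[u.ravel(),v.ravel()])
    return (c['origin']+(r*d.reshape(-1,1))@rot(c).T).reshape(480,640,3)
def blobs(m,amin=20):
    n,l,st,ce=cv2.connectedComponentsWithStats(m.astype(np.uint8)); return [(ce[i],st[i],l==i) for i in range(1,n) if st[i][4]>=amin]
E
cat > meas.py <<'E'
from h import *
c=get_calibration('top'); f=np.load('top0.npz'); p=f['p'];d=f['d']
hsv=cv2.cvtColor(p,cv2.COLOR_RGB2HSV); H,S,V=[hsv[...,i].astype(int) for i in range(3)]
P=cloud(c,d)
white=(S<50)&(V>165)&(P[...,2]>25)&(P[...,2]<110)
for ce,st,m in blobs(white,30):
    print('white',ce.round(1),st[4],'medz',np.median(P[m][:,2]).round(1),'z72',plane(c,ce,72)[0].round(1),'z37',plane(c,ce,37)[0].round(1), 'pc', np.median(P[m],0).round(1))
red=((H<8)|(H>172))&(S>150)&(V>70)
for ce,st,m in blobs(red,30):
    q=P[m]; print('red',ce.round(1),st,'med',np.median(q,0).round(1),np.percentile(q[:,2],[5,95]).round())
    if st[4]>3000:
        ct=max(cv2.findContours(m.astype(np.uint8),0,2)[0],key=cv2.contourArea)
        w=plane(c,ct.reshape(-1,2),26)[:,:2].astype(np.float32); print('  trayrect z26',cv2.minAreaRect(w))
    if 50<st[4]<400: print('  z332',plane(c,ce,332).round(1), 'topz345', plane(c,ce,345).round(1))
g=(H>60)&(H<90)&(S>90)
m=max(blobs(g),key=lambda b:b[1][4])[2]
ct=max(cv2.findContours(m.astype(np.uint8),0,2)[0],key=cv2.contourArea)
print('mat',cv2.minAreaRect(plane(c,ct.reshape(-1,2),4)[:,:2].astype(np.float32)))
# press base plate by height
b=(P[...,2]>6)&(P[...,2]<20)&(P[...,0]>480)&(P[...,0]<800)&(abs(P[...,1]-60)<130)&(V<140)
m=max(blobs(b),key=lambda x:x[1][4])[2]; ct=max(cv2.findContours(m.astype(np.uint8),0,2)[0],key=cv2.contourArea)
print('base',cv2.minAreaRect(plane(c,ct.reshape(-1,2),12)[:,:2].astype(np.float32)))
box=(P[...,2]>80)&(P[...,2]<400)&(P[...,0]>560)&(P[...,0]<800)&(abs(P[...,1]-60)<100)
q=P[box]
for a,bb in [(105,135),(140,200),(200,260),(260,310),(310,360)]:
    k=q[(q[:,2]>a)&(q[:,2]<bb)]; print(a,bb,len(k),k.mean(0).round(1) if len(k) else '',k.min(0).round() if len(k) else '',k.max(0).round() if len(k) else '')
E
python3 meas.py
```

```text
white [301.8 235.4] 114 medz 35.1 z72 [590.6  35.6  72. ] z37 [599.3  36.4  37. ] pc [600.1  36.   35.1]
white [433.7 247.5] 129 medz 70.0 z72 [ 535.2 -356.1   72. ] z37 [ 542.6 -364.4   37. ] pc [ 535.2 -356.5   70. ]
white [446.3 287. ] 137 medz 70.6 z72 [ 415.3 -381.4   72. ] z37 [ 419.9 -390.3   37. ] pc [ 415.3 -381.8   70.6]
white [409.9 290.1] 141 medz 70.2 z72 [ 411.4 -273.8   72. ] z37 [ 415.9 -280.2   37. ] pc [ 411.4 -274.2   70.2]
white [519.6 471.8] 295 medz 103.1 z72 [-103.7 -534.3   72. ] z37 [-111.2 -546.8   37. ] pc [ -97.7 -523.5  103.1]
red [286.7 175. ] [277 168  20  15 195] med [681.8  60.4 342.7] [333. 348.]
  z332 [[686.2  61.5 332. ]] topz345 [[681.3  60.8 345. ]]
red [190.  191.2] [ 168  173   45   37 1120] med [718.2 350.9 150.5] [145. 156.]
red [224.6 279.6] [ 181  238   86   83 5991] med [478.1 279.3   3.3] [-3. 22.]
  trayrect z26 ((479.1739807128906, 277.131103515625), (239.53431701660156, 239.60256958007812), 83.32321166992188)
mat ((468.6452331542969, -310.2771301269531), (246.42489624023438, 246.21751403808594), 6.819121837615967)
base ((631.5423583984375, 46.066749572753906), (199.33108520507812, 109.36268615722656), 16.761762619018555)
105 135 174 [681.9  62.8 120.2] [652.  32. 105.] [722.  92. 134.]
140 200 20 [672.   56.4 183.6] [664.  42. 140.] [697.  81. 200.]
200 260 97 [672.   59.2 222.1] [661.  41. 200.] [690.  75. 258.]
260 310 28 [679.   60.9 284.8] [677.  55. 260.] [685.  68. 304.]
310 360 234 [682.6  61.4 340.4] [665.  35. 311.] [705.  89. 350.]
```

```bash
python3 - <<'E'
from h import *
c=get_calibration('side'); f=np.load('side0.npz'); p=f['p'];d=f['d']; P=cloud(c,d)
hsv=cv2.cvtColor(p,cv2.COLOR_RGB2HSV); H,S,V=[hsv[...,i].astype(int) for i in range(3)]
w=(S<50)&(V>150)&(P[...,2]>30)&(P[...,2]<90)
for ce,st,m in blobs(w,25): print('white',ce.round(1),st[4],np.median(P[m],0).round(1),np.percentile(P[m],95,0).round(),np.percentile(P[m],5,0).round())
red=((H<8)|(H>172))&(S>150)&(V>70)
for ce,st,m in blobs(red,30):
    q=P[m];print('red',ce.round(1),st[4],np.median(q,0).round(1),'z332',plane(c,ce,332)[0].round(1),np.percentile(q[:,2],[5,95]).round())
    if st[4]>2000:
        ct=max(cv2.findContours(m.astype(np.uint8),0,2)[0],key=cv2.contourArea); print(cv2.minAreaRect(plane(c,ct.reshape(-1,2),26)[:,:2].astype(np.float32)))
for z0 in (0,): 
  q=P[(P[...,2]>8)&(P[...,2]<400)&(P[...,0]>480)&(P[...,0]<760)&(abs(P[...,1]-60)<110)]
  for a,bb in [(8,16),(30,45),(60,110),(112,135),(140,200),(200,260),(260,310),(310,360)]:
    k=q[(q[:,2]>a)&(q[:,2]<bb)]; print(a,bb,len(k),k.mean(0).round(1) if len(k) else '',k.min(0).round() if len(k) else '',k.max(0).round() if len(k) else '')
  k=q[(q[:,2]>8)&(q[:,2]<16)]; print('base',cv2.minAreaRect(k[:,:2].astype(np.float32)))
E
```

```text
white [331.1 271.3] 70 [599.7  32.8  36.9] [613.  46.  40.] [587.  18.  34.]
white [282.2 365.6] 173 [ 412.6 -275.1   70. ] [ 428. -260.   73.] [ 398. -290.   68.]
white [288.5 408.6] 162 [ 412.8 -383.6   71.3] [ 425. -368.   74.] [ 401. -399.   69.]
red [351.  178.9] 642 [697.8 308.8 152.2] z332 [656.   84.7 332. ] [142. 346.]
red [281.6 230.7] 3573 [479.7 273.9   4.5] z332 [448.4 -85.8 332. ] [ 0. 23.]
((480.0881042480469, 262.57598876953125), (257.5718078613281, 235.9477081298828), 83.41206359863281)
8 16 1201 [614.7  34.9  11.9] [482. -43.   8.] [740. 160.  16.]
30 45 189 [632.1  38.3  36.7] [581.  13.  30.] [720. 154.  45.]
60 110 308 [680.6  47.4  86.5] [651.  34.  60.] [722.  75. 110.]
112 135 190 [689.7  53.5 123.5] [663.  29. 113.] [722.  88. 135.]
140 200 104 [682.2  56.5 170.9] [662.  39. 140.] [695.  73. 199.]
200 260 176 [677.8  54.7 224.9] [660.  36. 200.] [695.  75. 260.]
260 310 94 [683.9  56.4 284.6] [677.  51. 261.] [695.  64. 309.]
310 360 227 [683.2  52.6 337. ] [665.  32. 311.] [705.  85. 349.]
base ((606.82958984375, 52.29470443725586), (186.24356079101562, 271.41180419921875), 83.433837890625)
```

Request:
jog_arm:
  plan: [0.2734, 0.2579, -0.065, 0, 0, 134.4, 0.2734, 0.2579, -0.065, 0, 0, 134.4, 0.2734, 0.2579, -0.065, 0, 0, 134.4, 0.2734, 0.2579, -0.065, 0, 0, 134.4, 0.2734, 0.2579, -0.065, 0, 0, 134.4, 0.2734, 0.2579, -0.065, 0, 0, 134.4, 0.2734, 0.2579, -0.065, 0, 0, 134.4, 0.2734, 0.2579, -0.065, 0, 0, 134.4, 0.2734, 0.2579, -0.065, 0, 0, 134.4, 0.2734, 0.2579, -0.065, 0, 0, 134.4, 0.2734, 0.2579, -0.065, 0, 0, 134.4, 0.2734, 0.2579, -0.065, 0, 0, 134.4, 0.2734, 0.2579, -0.065, 0, 0, 134.4, 0.2734, 0.2579, -0.065, 0, 0, 134.4, 0.2734, 0.2579, -0.065, 0, 0, 134.4, 0.2734, 0.2579, -0.065, 0, 0, 134.4, 0.2734, 0.2579, -0.065, 0, 0, 134.4, 0.2734, 0.2579, -0.065, 0, 0, 134.4, 0.2734, 0.2579, -0.065, 0, 0, 134.4]
  claw: 0.07

```text
clock: 2.05
eef_pos: [411.5, -274.4, 140.4]
eef_rot: [3.142, -0.0, 2.597]
wrist_force: [-0.3, 0.2, -1.1]
finger_gap: 69.9
finger_force: 0.0
```

Request:
jog_arm:
  plan: [0, 0, -0.04, 0, 0, 0, 0, 0, -0.08, 0, 0, 0, 0, 0, -0.11, 0, 0, 0, 0, 0, -0.13, 0, 0, 0, 0, 0, -0.13, 0, 0, 0]

```text
clock: 2.55
eef_pos: [410.3, -273.6, 8.2]
eef_rot: [3.141, -0.004, 2.598]
wrist_force: [0.0, 0.0, 0.8]
finger_gap: 69.6
finger_force: 0.0
```

Request:
jog_arm:
  plan: [0, 0, 0, 0, 0, 0, 0, 0, 0, 0, 0, 0, 0, 0, 0, 0, 0, 0, 0, 0, 0, 0, 0, 0, 0, 0, 0, 0, 0, 0, 0, 0, 0, 0, 0, 0]
  claw: 0.03
  force: 15

```text
clock: 3.15
eef_pos: [411.9, -274.8, 11.4]
eef_rot: [-3.141, 0.001, 2.599]
wrist_force: [-1.3, 0.3, 7.7]
finger_gap: 43.6
finger_force: 15.0
```

Request:
jog_arm:
  plan: [0, 0, 0.03, 0, 0, 0, 0, 0, 0.07, 0, 0, 0, 0, 0, 0.11, 0, 0, 0, 0.01, 0.03, 0.13, 0, 0, 7, 0.03, 0.07, 0.13, 0, 0, 14, 0.05, 0.11, 0.13, 0, 0, 21, 0.07, 0.15, 0.13, 0, 0, 28, 0.09, 0.19, 0.13, 0, 0, 35, 0.11, 0.23, 0.13, 0, 0, 42, 0.125, 0.265, 0.13, 0, 0, 47.8, 0.14, 0.29, 0.13, 0, 0, 47.8, 0.155, 0.3, 0.13, 0, 0, 47.8, 0.17, 0.306, 0.13, 0, 0, 47.8, 0.18, 0.31, 0.13, 0, 0, 47.8, 0.187, 0.31, 0.13, 0, 0, 47.8, 0.187, 0.31, 0.13, 0, 0, 47.8, 0.187, 0.31, 0.13, 0, 0, 47.8]

```text
clock: 4.85
eef_pos: [598.2, 35.2, 140.4]
eef_rot: [3.142, -0.0, -2.85]
wrist_force: [0.7, -1.4, -1.6]
finger_gap: 43.8
finger_force: 15.0
```

```bash
python3 - <<'E'
from h import *
s=manip.read_state(); print(s['eef_pos'],s['eef_rot'],s['joints'],s['wrist_force'])
for n in ['side','wrist']:
    c,p,d=shot(n)
    if n=='side': p=cv2.resize(p[130:330,200:460],None,fx=3,fy=3)
    cv2.imwrite(f'pics/{n}1.png',p[:,:,::-1])
E
```

```text
[598.17628263  35.24942357 140.39419024] [ 3.14154381e+00 -2.72599731e-04 -2.84968337e+00] [-2.24336704e-03  4.65890042e-01  1.44825574e+00 -3.42822289e-05
  1.22772193e+00 -1.86493744e+00] [ 0.65589402 -1.42248971 -1.57516354]
```

View pics/side1.png

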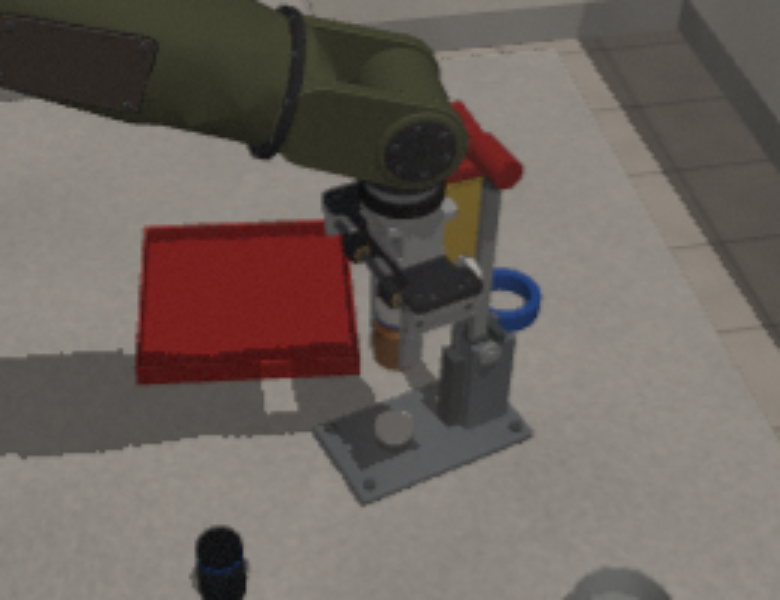

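View pics/wrist1.png

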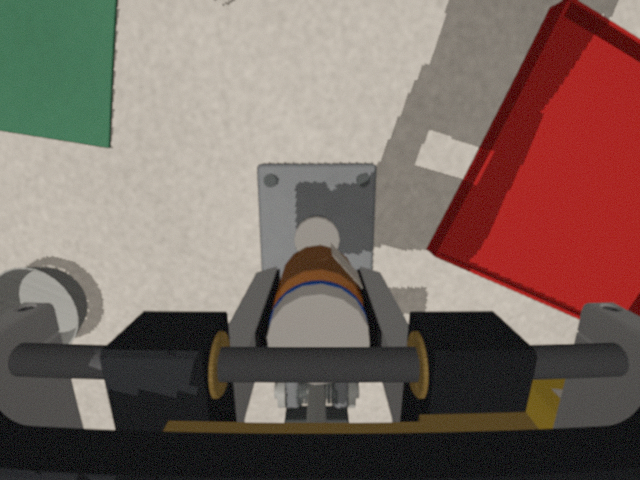

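Side: the pot is held upright above the pedestal (395,428 in the crop), and the wrist housing is near the red grip. Wrist: pedestal (317,235) lies on the plate's centre line, so the yaw is right. I'll check the housing clearance.

```bash
python3 - <<'E'
from h import *
s=manip.read_state(); e=s['eef_pos']; u=np.array([np.cos(.2925),np.sin(.2925)])
for n in ['side','top']:
    c,p,d=shot(n); P=cloud(c,d)
    hsv=cv2.cvtColor(p,cv2.COLOR_RGB2HSV); red=((hsv[...,0]<8)|(hsv[...,0]>172))&(hsv[...,1]>150)
    q=P[(~red)&(d>0)]; a=(q[:,:2]-e[:2])@u; b=(q[:,:2]-e[:2])@[-u[1],u[0]]
    for z in range(200,560,30):
        k=(q[:,2]>z)&(q[:,2]<z+30)&(abs(b)<90)&(a>-100)&(a<200)
        if k.sum()>3: print(n,'above tcp',round(z-e[2]),k.sum(),np.percentile(a[k],[1,50,90,99]).round())
    k=red&(P[...,2]>300)&(P[...,1]<150)
    if k.any(): qq=P[k]; aa=(qq[:,:2]-e[:2])@u; print('grip',np.percentile(aa,[1,50,99]).round(),np.percentile(qq,[1,50,99],0).round())
E
```

```text
side above tcp 59 128 [-19.  72.  94.  98.]
side above tcp 89 365 [-35. -22.  85.  96.]
side above tcp 119 803 [-35. -14.  27.  95.]
side above tcp 149 229 [-34.  -1.  86.  98.]
side above tcp 179 376 [-38. -14.  27. 101.]
side above tcp 209 75 [-39. -20.  -2.  11.]
side above tcp 239 374 [-95. -33.   5.  19.]
side above tcp 269 754 [-98. -30.  13.  42.]
side above tcp 299 1035 [-98. -22.  11.  30.]
side above tcp 329 276 [-100.  -82.  -61.  -45.]
side above tcp 359 86 [-100.  -90.  -82.  -78.]
grip [-462.   84.  102.] [[ 382. -847.  320.]
 [ 681.   49.  341.]
 [ 703.   81. 1021.]]
top above tcp 89 18 [-35. -27.  17.  18.]
top above tcp 119 378 [-34.  -2.  26.  32.]
top above tcp 149 10 [84. 84. 87. 90.]
top above tcp 179 64 [-31.  38. 104. 105.]
top above tcp 209 59 [-35. -29. -19. -14.]
top above tcp 239 30 [-44. -29. -18.   7.]
top above tcp 269 572 [-45. -23.  28.  42.]
top above tcp 299 1027 [-85.  -7.  17.  32.]
top above tcp 329 586 [-99. -78. -58. -42.]
top above tcp 359 168 [-100.  -91.  -81.  -76.]
grip [-374.   85.  101.] [[ 2.190e+02 -1.000e+00  3.260e+02]
 [ 6.790e+02  5.800e+01  3.440e+02]
 [ 6.970e+02  9.700e+01  1.567e+03]]
```

Request:
jog_arm:
  plan: [0, 0, -0.04, 0, 0, 0, 0, 0, -0.075, 0, 0, 0, 0, 0, -0.09, 0, 0, 0, 0, 0, -0.0965, 0, 0, 0, 0, 0, -0.0965, 0, 0, 0, 0, 0, -0.0965, 0, 0, 0, 0, 0, -0.0965, 0, 0, 0]

```text
clock: 5.75
eef_pos: [599.0, 35.5, 45.0]
eef_rot: [-3.141, 0.002, -2.849]
wrist_force: [-0.0, -0.7, -0.8]
finger_gap: 43.9
finger_force: 15.0
```

Request:
jog_arm:
  plan: [0, 0, 0, 0, 0, 0, 0, 0, 0, 0, 0, 0, 0, 0, 0, 0, 0, 0, 0, 0, 0, 0, 0, 0, 0, 0, 0.02, 0, 0, 0, 0, 0, 0.05, 0, 0, 0, 0, 0, 0.1, 0, 0, 0, 0, 0, 0.15, 0, 0, 0, 0, 0, 0.2, 0, 0, 0, 0, 0, 0.25, 0, 0, 0, 0, 0, 0.3, 0, 0, 0, 0, 0, 0.33, 0, 0, 0, 0, 0, 0.336, 0, 0, 0, 0, 0, 0.336, 0, 0, 0]
  claw: 0.072

```text
clock: 7.15
eef_pos: [598.6, 35.5, 380.1]
eef_rot: [-3.141, 0.001, -2.849]
wrist_force: [-0.2, -0.6, -1.2]
finger_gap: 72.2
finger_force: 0.0
```

```bash
python3 - <<'E'
from h import *
for n in ['side','wrist']:
    c,p,d=shot(n)
    if n=='side': p=cv2.resize(p[130:330,240:440],None,fx=2,fy=2)
    else: p=cv2.resize(p,(533,400))
    if n=='side': a=p
cv2.imwrite('pics/2.png',np.hstack([a,p])[:,:,::-1][:,:800])
E
```

```text
(no output)
```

View pics/2.png

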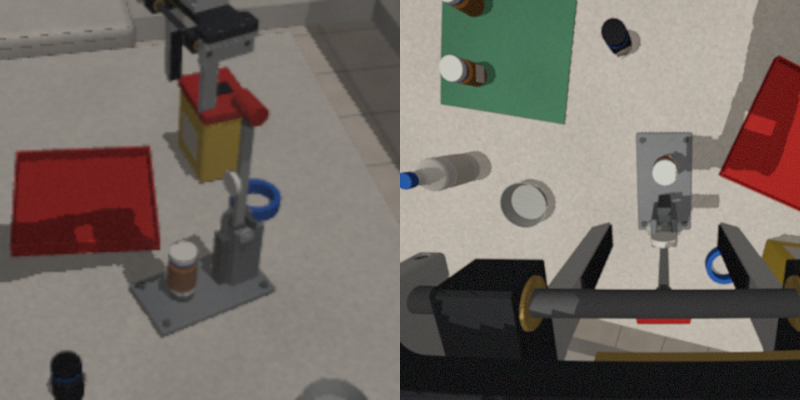

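The pot stands upright on the pedestal (crop 182,270), and the fingers are above the grip line. I'll check the centring numerically while moving on.

```bash
python3 - <<'E'
from h import *
for n in ['side','wrist']:
    c,p,d=shot(n); P=cloud(c,d)
    hsv=cv2.cvtColor(p,cv2.COLOR_RGB2HSV)
    m=(hsv[...,1]<50)&(hsv[...,2]>130)&(P[...,2]>98)&(P[...,2]<112)&(np.hypot(P[...,0]-598,P[...,1]-36)<40)
    for ce,st,k in blobs(m,20): print(n,ce,st[4],plane(c,ce,105)[0].round(1),((P[k].max(0)+P[k].min(0))/2).round(1))
E
```

```text
side [330.93396226 255.16981132] 106 [597.7  34.1 105. ] [597.7  34.6 104.7]
wrist [317.17538897 206.91796322] 707 [598.2  33.4 105. ] [598.6  33.7 102.9]
```

Request:
jog_arm:
  plan: [0.043, 0.013, 0, 0, 0, 0, 0.086, 0.026, 0, 0, 0, 0, 0.086, 0.026, 0, 0, 0, 0, 0.086, 0.026, -0.02, 0, 0, 0, 0.086, 0.026, -0.04, 0, 0, 0, 0.086, 0.026, -0.055, 0, 0, 0, 0.086, 0.026, -0.067, 0, 0, 0, 0.086, 0.026, -0.067, 0, 0, 0, 0.086, 0.026, -0.067, 0, 0, 0]

```text
clock: 8.25
eef_pos: [684.4, 61.4, 313.6]
eef_rot: [-3.141, 0.0, -2.85]
wrist_force: [0.1, -0.9, 0.0]
finger_gap: 71.9
finger_force: 0.0
```

Request:
jog_arm:
  plan: [0, 0, 0, 0, 0, 0, 0, 0, 0, 0, 0, 0, 0, 0, 0, 0, 0, 0, 0, 0, 0, 0, 0, 0, 0, 0, 0, 0, 0, 0]
  claw: 0.035
  force: 40

```text
clock: 8.75
eef_pos: [685.0, 60.1, 313.4]
eef_rot: [-3.139, 0.001, -2.851]
wrist_force: [3.6, -8.0, 1.8]
finger_gap: 49.6
finger_force: 40.0
```

Request:
jog_arm:
  plan: [-0.018, -0.0054, -0.0008, 0, 0, 0, -0.0357, -0.0108, -0.0033, 0, 0, 0, -0.0533, -0.016, -0.0073, 0, 0, 0, -0.0704, -0.0212, -0.013, 0, 0, 0, -0.087, -0.0262, -0.0201, 0, 0, 0, -0.1029, -0.031, -0.0288, 0, 0, 0, -0.1181, -0.0356, -0.0389, 0, 0, 0, -0.1323, -0.0399, -0.0503, 0, 0, 0, -0.1456, -0.0438, -0.063, 0, 0, 0, -0.1577, -0.0475, -0.0768, 0, 0, 0, -0.1686, -0.0508, -0.0917, 0, 0, 0, -0.1783, -0.0537, -0.1075, 0, 0, 0, -0.1783, -0.0537, -0.1075, 0, 0, 0]

```text
clock: 10.05
eef_pos: [505.4, 5.7, 205.5]
eef_rot: [-3.138, -0.001, -2.851]
wrist_force: [-3.3, -13.5, 10.4]
finger_gap: 49.8
finger_force: 40.0
```

Request:
jog_arm:
  plan: [-0.0074, -0.0054, -0.0166, 0, 0, 0, -0.0142, -0.0075, -0.034, 0, 0, 0, -0.0197, -0.0091, -0.0519, 0, 0, 0, -0.0235, -0.0103, -0.0702, 0, 0, 0, -0.0259, -0.011, -0.0888, 0, 0, 0, -0.0267, -0.0112, -0.1, 0, 0, 0, -0.0267, -0.0112, -0.1075, 0, 0, 0, -0.0267, -0.0112, -0.113, 0, 0, 0, -0.0267, -0.0112, -0.113, 0, 0, 0, -0.0267, -0.0112, -0.113, 0, 0, 0]

```text
clock: 11.05
eef_pos: [478.2, -2.6, 92.7]
eef_rot: [3.14, -0.003, -2.849]
wrist_force: [-15.0, 6.9, 10.1]
finger_gap: 49.8
finger_force: 40.0
```

```bash
python3 - <<'E'
from h import *
c,p,d=shot('side'); P=cloud(c,d)
hsv=cv2.cvtColor(p,cv2.COLOR_RGB2HSV)
red=((hsv[...,0]<8)|(hsv[...,0]>172))&(hsv[...,1]>150)&(P[...,2]>60)&(P[...,1]<60)&(P[...,1]>-60)
print(red.sum(), np.percentile(P[red],[2,50,98],0).round(1) if red.any() else '')
a=cv2.resize(p[180:330,240:440],None,fx=4,fy=4); cv2.imwrite('pics/3.png',a[:,:,::-1])
E
```

```text
22 [[431.9 -44.1 131.6]
 [468.3  -7.9 141. ]
 [517.2  33.6 298.9]]
```

View pics/3.png

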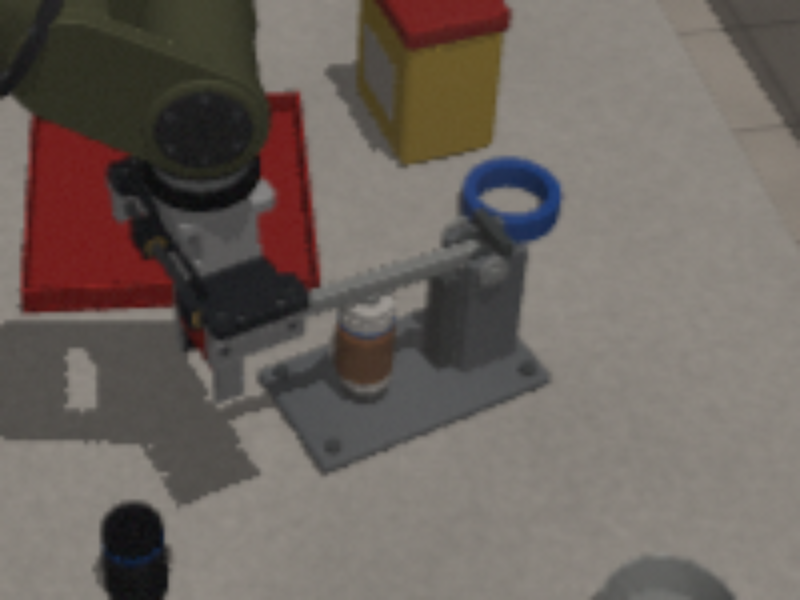

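The lever is nearly level, the pad is on the cap at (370,305), and the pot is still upright. I'll measure the bar's angle from depth.

```bash
cat > lev.py <<'E'
from h import *
u=np.array([np.cos(.2925),np.sin(.2925)]); hx=np.array([684.2,60.5])
for n in ['side','top']:
    c,p,d=shot(n); P=cloud(c,d); q=P[d>0]
    a=(hx-q[:,:2])@u; b=(q[:,:2]-hx)@[-u[1],u[0]]
    k=(abs(b)<11)&(a>50)&(a<175)&(q[:,2]>105)&(q[:,2]<200)
    A=a[k]; Z=q[k,2]
    for i in range(50,175,20):
        j=(A>=i)&(A<i+20)
        if j.sum()>2: print(n,i,j.sum(),np.percentile(Z[j],[50,90]).round(1))
    k=(abs(b)<24)&(a>60)&(a<120)&(q[:,2]>30)&(q[:,2]<112); print('cap region z',np.percentile(q[k,2],[50,95,99]).round(1) if k.any() else '')
E
python3 lev.py
```

```text
side 50 40 [126.7 129.1]
side 70 53 [124.8 130.8]
side 90 59 [123.4 131.5]
side 110 41 [131.1 133.4]
side 130 17 [132.  133.9]
cap region z [ 77.8 110.  111.4]
top 50 29 [127.5 131.6]
top 70 46 [124.7 131.6]
top 90 41 [126.9 132.3]
top 110 4 [130.8 133.3]
cap region z [105.6 111.1 111.9]
```

Request:
jog_arm:
  plan: [0, 0, 0, 0, 0, 0, 0, 0, 0, 0, 0, 0, 0, 0, -0.004, 0, 0, 0, 0, 0, -0.008, 0, 0, 0, 0, 0, -0.012, 0, 0, 0, 0, 0, -0.016, 0, 0, 0, 0, 0, -0.016, 0, 0, 0]
  force: 60

```text
clock: 11.9
eef_pos: [479.1, -2.4, 79.3]
eef_rot: [3.14, 0.0, -2.849]
wrist_force: [-25.8, 9.5, 41.7]
finger_gap: 49.5
finger_force: 60.0
```

```bash
python3 lev.py
```

```text
side 50 38 [123.  125.7]
side 70 45 [120.8 126.3]
side 90 48 [122.3 126.5]
side 110 42 [123.8 127.7]
side 130 16 [125.5 127.8]
cap region z [ 76.8 107.7 111.5]
top 50 29 [123.9 127.2]
top 70 34 [121.8 126.2]
top 90 34 [123.6 128.5]
top 110 6 [123.6 126.4]
cap region z [102.2 107.8 111.1]
```

Request:
jog_arm:
  plan: [0, 0, 0.01, 0, 0, 0, 0.0008, 0.0002, 0.0187, 0, 0, 0, 0.0032, 0.0009, 0.0373, 0, 0, 0, 0.007, 0.0021, 0.0556, 0, 0, 0, 0.0125, 0.0037, 0.0735, 0, 0, 0, 0.0193, 0.0058, 0.0909, 0, 0, 0, 0.0276, 0.0083, 0.1075, 0, 0, 0, 0.0373, 0.0112, 0.1233, 0, 0, 0, 0.0482, 0.0145, 0.1382, 0, 0, 0, 0.0603, 0.0182, 0.152, 0, 0, 0, 0.0736, 0.0221, 0.1647, 0, 0, 0, 0.0878, 0.0264, 0.1761, 0, 0, 0, 0.103, 0.031, 0.1862, 0, 0, 0, 0.1189, 0.0358, 0.1949, 0, 0, 0, 0.1355, 0.0408, 0.202, 0, 0, 0, 0.1526, 0.046, 0.2077, 0, 0, 0, 0.1702, 0.0512, 0.2117, 0, 0, 0, 0.188, 0.0566, 0.2142, 0, 0, 0, 0.2059, 0.062, 0.215, 0, 0, 0, 0.2059, 0.062, 0.215, 0, 0, 0]
  force: 25

```text
clock: 14.0
eef_pos: [686.6, 60.6, 292.0]
eef_rot: [3.14, 0.002, -2.847]
wrist_force: [2.2, 9.1, 4.7]
finger_gap: 49.6
finger_force: 25.0
```

Request:
jog_arm:
  plan: [0, 0, 0, 0, 0, 0, 0, 0, 0, 0, 0, 0, 0, 0, 0, 0, 0, 0, 0, 0, 0, 0, 0, 0, 0, 0, 0.04, 0, 0, 0, 0, 0, 0.085, 0, 0, 0, -0.043, -0.013, 0.085, 0, 0, 0, -0.087, -0.023, 0.085, 0, 0, 0, -0.087, -0.023, 0.085, 0, 0, 0]
  claw: 0.072

```text
clock: 14.9
eef_pos: [593.8, 34.7, 375.7]
eef_rot: [3.141, -0.004, -2.85]
wrist_force: [0.6, 0.3, 0.7]
finger_gap: 71.9
finger_force: 0.0
```

```bash
cat > pot.py <<'E'
from h import *
s=manip.read_state(); print(s['eef_pos'].round(1))
for n in ['side','wrist']:
    c,p,d=shot(n); P=cloud(c,d)
    hsv=cv2.cvtColor(p,cv2.COLOR_RGB2HSV); H,S,V=[hsv[...,i].astype(int) for i in range(3)]
    m=(S<50)&(V>120)&(P[...,2]>85)&(P[...,2]<115)&(np.hypot(P[...,0]-598,P[...,1]-36)<40)
    for ce,st,k in blobs(m,20): print(n,'cap',ce.round(1),st[4],plane(c,ce,97)[0].round(1),((P[k].max(0)+P[k].min(0))/2).round(1),'z',np.percentile(P[k][:,2],[10,50,90]).round(1))
    red=((H<8)|(H>172))&(S>150)&(V>60)
    for ce,st,k in blobs(red&(P[...,2]>300)&(P[...,2]<360),15): print(n,'grip',np.median(P[k],0).round(1))
E
python3 pot.py
```

```text
[593.8  34.7 375.7]
side cap [330.9 256.9] 118 [597.9  34.8  97. ] [597.3  36.2  95.6] z [94.  96.5 99. ]
side grip [682.1  49.1 340.7]
wrist cap [317.3 207.1] 694 [598.2  33.5  97. ] [599.   33.2  92.3] z [95.1 96.2 97.3]
wrist grip [689.6  59.9 345.3]
```

Request:
jog_arm:
  plan: [0, -0.001, -0.04, 0, 0, 0, 0, -0.001, -0.09, 0, 0, 0, 0, -0.001, -0.14, 0, 0, 0, 0, -0.001, -0.19, 0, 0, 0, 0, -0.001, -0.23, 0, 0, 0, 0, -0.001, -0.26, 0, 0, 0, 0, -0.001, -0.29, 0, 0, 0, 0, -0.001, -0.315, 0, 0, 0, 0, -0.001, -0.333, 0, 0, 0, 0, -0.001, -0.333, 0, 0, 0]

```text
clock: 16.0
eef_pos: [598.4, 34.8, 40.7]
eef_rot: [3.141, -0.003, -2.849]
wrist_force: [-0.5, 0.4, -0.2]
finger_gap: 71.8
finger_force: 0.0
```

Request:
jog_arm:
  plan: [0, 0, 0, 0, 0, 0, 0, 0, 0, 0, 0, 0, 0, 0, 0, 0, 0, 0, 0, 0, 0, 0, 0, 0, 0, 0, 0, 0, 0, 0, 0, 0, 0.03, 0, 0, 0, 0, 0, 0.07, 0, 0, 0, 0, 0, 0.1, 0, 0, 0, 0, 0, 0.1, 0, 0, 0]
  claw: 0.03
  force: 15

```text
clock: 16.9
eef_pos: [600.1, 34.6, 148.0]
eef_rot: [-3.14, 0.007, -2.849]
wrist_force: [-0.2, -0.8, -1.5]
finger_gap: 44.0
finger_force: 15.0
```

```bash
cat > tray.py <<'E'
from h import *
s=manip.read_state(); print(s['clock'],s['eef_pos'].round(1),s['wrist_force'].round(1),s['finger_gap'])
c,p,d=shot('top'); P=cloud(c,d)
hsv=cv2.cvtColor(p,cv2.COLOR_RGB2HSV); H,S,V=[hsv[...,i].astype(int) for i in range(3)]
red=((H<8)|(H>172))&(S>150)&(V>60)&(P[...,2]<60)
m=max(blobs(red),key=lambda b:b[1][4])[2]
ct=max(cv2.findContours(m.astype(np.uint8),0,2)[0],key=cv2.contourArea)
print('tray',cv2.minAreaRect(plane(c,ct.reshape(-1,2),26)[:,:2].astype(np.float32)))
w=(S<50)&(V>150)&(P[...,2]>50)&(P[...,2]<80)&(P[...,0]>200)
for ce,st,k in blobs(w,40): print('cap',ce.round(1),plane(c,ce,65)[0].round(1),'z',np.median(P[k][:,2]).round(1))
E
python3 tray.py
```

```text
16.9 [600.1  34.6 148. ] [-0.2 -0.8 -1.5] 44.019596660503545
tray ((479.1263427734375, 276.61578369140625), (240.3157501220703, 239.51531982421875), 83.25225830078125)
cap [433.7 247.5] [ 536.7 -357.6   65. ] z 70.2
cap [446.5 287.1] [ 415.9 -383.8   65. ] z 70.2
```

Request:
jog_arm:
  plan: [-0.03, 0.005, 0, 0, 0, 0, -0.059, 0.03, 0, 0, 0, 0, -0.059, 0.07, 0, 0, 0, 0, -0.059, 0.115, 0, 0, 0, 0, -0.059, 0.16, 0, 0, 0, 0, -0.059, 0.2, 0, 0, 0, 0, -0.059, 0.23, 0, 0, 0, 0, -0.059, 0.242, 0, 0, 0, 0, -0.059, 0.242, -0.03, 0, 0, 0, -0.059, 0.242, -0.07, 0, 0, 0, -0.059, 0.242, -0.105, 0, 0, 0, -0.059, 0.242, -0.125, 0, 0, 0, -0.059, 0.242, -0.133, 0, 0, 0, -0.059, 0.242, -0.133, 0, 0, 0, -0.059, 0.242, -0.133, 0, 0, 0]

```text
clock: 18.45
eef_pos: [539.3, 275.9, 10.0]
eef_rot: [-3.141, -0.001, -2.85]
wrist_force: [-0.4, -0.8, -0.5]
finger_gap: 43.8
finger_force: 15.0
```

Request:
jog_arm:
  plan: [0, 0, 0, 0, 0, 0, 0, 0, 0, 0, 0, 0, 0, 0, 0, 0, 0, 0, 0, 0, 0.02, 0, 0, 0, 0, 0, 0.06, 0, 0, 0, 0, 0, 0.1, 0, 0, 0, 0, 0, 0.14, 0, 0, 0, 0, -0.04, 0.14, 0, 0, 0, 0, -0.08, 0.14, 0, 0, 0, 0, -0.12, 0.14, 0, 0, 0, 0, -0.17, 0.14, 0, 0, -7, 0, -0.22, 0.14, 0, 0, -14, 0, -0.27, 0.14, 0, 0, -21, 0, -0.32, 0.14, 0, 0, -28, 0, -0.37, 0.14, 0, 0, -35, 0, -0.42, 0.14, 0, 0, -42, 0, -0.47, 0.14, 0, 0, -47.8, 0, -0.52, 0.14, 0, 0, -47.8, 0, -0.55, 0.14, 0, 0, -47.8]
  claw: 0.07

```text
clock: 20.35
eef_pos: [538.7, -276.7, 150.5]
eef_rot: [-3.141, 0.0, 2.597]
wrist_force: [0.2, -0.7, -0.2]
finger_gap: 70.2
finger_force: 0.0
```

```bash
python3 tray.py
```

```text
20.35 [ 538.7 -276.7  150.5] [ 0.2 -0.7 -0.2] 70.21669917040683
tray ((479.21014404296875, 277.0892333984375), (239.4874267578125, 239.62973022460938), 83.28913879394531)
cap [222. 257.] [537.2 276.5  65. ] z 63.3
cap [446.4 287.1] [ 415.9 -383.6   65. ] z 70.6
```

Request:
jog_arm:
  plan: [-0.002, -0.04, 0, 0, 0, 0, -0.004, -0.0835, 0, 0, 0, 0, -0.004, -0.0835, 0, 0, 0, 0, -0.004, -0.0835, -0.02, 0, 0, 0, -0.004, -0.0835, -0.06, 0, 0, 0, -0.004, -0.0835, -0.1, 0, 0, 0, -0.004, -0.0835, -0.13, 0, 0, 0, -0.004, -0.0835, -0.1405, 0, 0, 0, -0.004, -0.0835, -0.1405, 0, 0, 0]

```text
clock: 21.3
eef_pos: [535.1, -356.2, 9.2]
eef_rot: [3.141, -0.002, 2.6]
wrist_force: [0.3, 0.1, 0.1]
finger_gap: 70.3
finger_force: 0.0
```

Request:
jog_arm:
  plan: [0, 0, 0, 0, 0, 0, 0, 0, 0, 0, 0, 0, 0, 0, 0, 0, 0, 0, 0, 0, 0, 0, 0, 0, 0, 0, 0, 0, 0, 0]
  claw: 0.03
  force: 15

```text
clock: 21.8
eef_pos: [535.8, -357.1, 11.0]
eef_rot: [-3.141, 0.001, 2.6]
wrist_force: [-1.2, 0.5, 6.4]
finger_gap: 43.8
finger_force: 15.0
```

Request:
jog_arm:
  plan: [0, 0, 0.03, 0, 0, 0, 0, 0, 0.07, 0, 0, 0, 0, 0, 0.11, 0, 0, 0, 0, 0.03, 0.13, 0, 0, 7, 0, 0.07, 0.13, 0, 0, 14, 0, 0.11, 0.13, 0, 0, 21, 0, 0.15, 0.13, 0, 0, 28, 0, 0.19, 0.13, 0, 0, 35, 0, 0.23, 0.13, 0, 0, 42, 0, 0.27, 0.13, 0, 0, 47.8, 0, 0.31, 0.13, 0, 0, 47.8, 0.01, 0.35, 0.13, 0, 0, 47.8, 0.02, 0.375, 0.13, 0, 0, 47.8, 0.04, 0.385, 0.13, 0, 0, 47.8, 0.055, 0.392, 0.13, 0, 0, 47.8, 0.063, 0.392, 0.13, 0, 0, 47.8, 0.063, 0.392, 0.13, 0, 0, 47.8]

```text
clock: 23.5
eef_pos: [598.7, 34.8, 139.6]
eef_rot: [-3.142, -0.0, -2.849]
wrist_force: [-0.2, 0.2, -0.8]
finger_gap: 43.8
finger_force: 15.0
```

Request:
jog_arm:
  plan: [0, 0, -0.04, 0, 0, 0, 0, 0, -0.075, 0, 0, 0, 0, 0, -0.09, 0, 0, 0, 0, 0, -0.0965, 0, 0, 0, 0, 0, -0.0965, 0, 0, 0, 0, 0, -0.0965, 0, 0, 0, 0, 0, -0.0965, 0, 0, 0]

```text
clock: 24.2
eef_pos: [598.8, 35.0, 44.5]
eef_rot: [-3.141, 0.001, -2.85]
wrist_force: [0.7, -0.1, -1.9]
finger_gap: 44.0
finger_force: 15.0
```

Request:
jog_arm:
  plan: [0, 0, 0, 0, 0, 0, 0, 0, 0, 0, 0, 0, 0, 0, 0, 0, 0, 0, 0, 0, 0, 0, 0, 0, 0, 0, 0.02, 0, 0, 0, 0, 0, 0.05, 0, 0, 0, 0, 0, 0.1, 0, 0, 0, 0, 0, 0.15, 0, 0, 0, 0, 0, 0.2, 0, 0, 0, 0, 0, 0.25, 0, 0, 0, 0, 0, 0.3, 0, 0, 0, 0, 0, 0.33, 0, 0, 0, 0, 0, 0.336, 0, 0, 0, 0, 0, 0.336, 0, 0, 0]
  claw: 0.072

```text
clock: 25.6
eef_pos: [598.5, 35.1, 379.6]
eef_rot: [-3.141, 0.001, -2.849]
wrist_force: [1.1, 0.7, -0.3]
finger_gap: 72.0
finger_force: 0.0
```

```bash
python3 pot.py
```

```text
[598.5  35.1 379.6]
side cap [331.1 255.3] 116 [599.8  41.   97. ] [598.   34.1 104.7] z [102.7 105.1 107.4]
side grip [682.4  48.6 339.9]
wrist cap [317.4 206.1] 729 [598.8  33.4  97. ] [598.1  33.   98.9] z [103.1 104.3 105.4]
wrist grip [690.4  60.6 345.2]
```

Request:
jog_arm:
  plan: [0.043, 0.012, 0, 0, 0, 0, 0.087, 0.0235, 0, 0, 0, 0, 0.087, 0.0235, 0, 0, 0, 0, 0.087, 0.0235, -0.02, 0, 0, 0, 0.087, 0.0235, -0.045, 0, 0, 0, 0.087, 0.0235, -0.065, 0, 0, 0, 0.087, 0.0235, -0.078, 0, 0, 0, 0.087, 0.0235, -0.078, 0, 0, 0, 0.087, 0.0235, -0.078, 0, 0, 0]

```text
clock: 26.6
eef_pos: [685.3, 58.6, 302.1]
eef_rot: [-3.141, 0.0, -2.849]
wrist_force: [-0.6, -0.3, -0.6]
finger_gap: 72.0
finger_force: 0.0
```

Request:
jog_arm:
  plan: [0, 0, 0, 0, 0, 0, 0, 0, 0, 0, 0, 0, 0, 0, 0, 0, 0, 0, 0, 0, 0, 0, 0, 0, 0, 0, 0, 0, 0, 0]
  claw: 0.035
  force: 60

```text
clock: 27.1
eef_pos: [685.1, 60.1, 302.0]
eef_rot: [3.14, 0.0, -2.848]
wrist_force: [-4.2, 7.7, 1.9]
finger_gap: 49.4
finger_force: 60.0
```

Request:
jog_arm:
  plan: [-0.018, -0.0054, -0.0008, 0, 0, 0, -0.0357, -0.0108, -0.0033, 0, 0, 0, -0.0533, -0.016, -0.0073, 0, 0, 0, -0.0704, -0.0212, -0.013, 0, 0, 0, -0.087, -0.0262, -0.0201, 0, 0, 0, -0.1029, -0.031, -0.0288, 0, 0, 0, -0.1181, -0.0356, -0.0389, 0, 0, 0, -0.1323, -0.0399, -0.0503, 0, 0, 0, -0.1456, -0.0438, -0.063, 0, 0, 0, -0.1577, -0.0475, -0.0768, 0, 0, 0, -0.1686, -0.0508, -0.0917, 0, 0, 0, -0.1783, -0.0537, -0.1075, 0, 0, 0, -0.1866, -0.0562, -0.1241, 0, 0, 0, -0.1934, -0.0583, -0.1415, 0, 0, 0, -0.1989, -0.0599, -0.1594, 0, 0, 0, -0.2027, -0.0611, -0.1777, 0, 0, 0, -0.2051, -0.0618, -0.1963, 0, 0, 0, -0.2059, -0.062, -0.208, 0, 0, 0, -0.2059, -0.062, -0.217, 0, 0, 0, -0.2059, -0.062, -0.224, 0, 0, 0]

```text
clock: 29.1
eef_pos: [477.5, -2.7, 77.5]
eef_rot: [3.139, -0.004, -2.849]
wrist_force: [-24.2, 5.4, 19.7]
finger_gap: 49.6
finger_force: 60.0
```

```bash
python3 lev.py
```

```text
side 50 40 [124.2 129. ]
side 70 52 [123.5 129.3]
side 90 56 [122.8 131. ]
side 110 41 [128.3 131.4]
side 130 25 [131.  132.8]
cap region z [ 77.5 109.1 111.1]
top 50 27 [123.9 130.1]
top 70 41 [125. 131.]
top 90 43 [125.3 132.5]
top 110 13 [129.9 133.8]
cap region z [104.9 111.1 111.6]
```

Request:
jog_arm:
  plan: [0, 0, -0.003, 0, 0, 0, 0, 0, -0.006, 0, 0, 0, 0, 0, -0.009, 0, 0, 0, 0, 0, -0.012, 0, 0, 0, 0, 0, -0.014, 0, 0, 0, 0, 0, -0.014, 0, 0, 0, 0, 0, -0.014, 0, 0, 0]

```text
clock: 29.9
eef_pos: [478.7, -2.5, 66.7]
eef_rot: [3.14, -0.001, -2.849]
wrist_force: [-36.6, 9.2, 55.0]
finger_gap: 49.7
finger_force: 60.0
```

```bash
python3 lev.py
```

```text
side 50 38 [122.4 126.8]
side 70 47 [122.4 126.3]
side 90 50 [121.2 127. ]
side 110 41 [123.6 126.2]
side 130 28 [123.6 126.6]
cap region z [ 75.6 106.4 110.7]
top 50 30 [123.3 127.4]
top 70 33 [122.  126.7]
top 90 34 [123.4 129.3]
top 110 15 [126.7 129.7]
cap region z [100.6 108.5 110.2]
```

Request:
jog_arm:
  plan: [0, 0, 0.01, 0, 0, 0, 0.0008, 0.0002, 0.0187, 0, 0, 0, 0.0032, 0.0009, 0.0373, 0, 0, 0, 0.007, 0.0021, 0.0556, 0, 0, 0, 0.0125, 0.0037, 0.0735, 0, 0, 0, 0.0193, 0.0058, 0.0909, 0, 0, 0, 0.0276, 0.0083, 0.1075, 0, 0, 0, 0.0373, 0.0112, 0.1233, 0, 0, 0, 0.0482, 0.0145, 0.1382, 0, 0, 0, 0.0603, 0.0182, 0.152, 0, 0, 0, 0.0736, 0.0221, 0.1647, 0, 0, 0, 0.0878, 0.0264, 0.1761, 0, 0, 0, 0.103, 0.031, 0.1862, 0, 0, 0, 0.1189, 0.0358, 0.1949, 0, 0, 0, 0.1355, 0.0408, 0.202, 0, 0, 0, 0.1526, 0.046, 0.2077, 0, 0, 0, 0.1702, 0.0512, 0.2117, 0, 0, 0, 0.188, 0.0566, 0.2142, 0, 0, 0, 0.2059, 0.062, 0.215, 0, 0, 0, 0.2059, 0.062, 0.215, 0, 0, 0]
  force: 25

```text
clock: 32.0
eef_pos: [686.6, 60.6, 279.1]
eef_rot: [3.14, 0.002, -2.847]
wrist_force: [1.5, 9.0, 4.8]
finger_gap: 49.6
finger_force: 25.0
```

Request:
jog_arm:
  plan: [0, 0, 0, 0, 0, 0, 0, 0, 0, 0, 0, 0, 0, 0, 0, 0, 0, 0, 0, 0, 0, 0, 0, 0, 0, 0, 0.04, 0, 0, 0, 0, 0, 0.085, 0, 0, 0, 0, 0, 0.1, 0, 0, 0, -0.043, -0.013, 0.1, 0, 0, 0, -0.087, -0.0245, 0.1, 0, 0, 0, -0.087, -0.0245, 0.1, 0, 0, 0, -0.087, -0.0245, 0.1, 0, 0, 0]
  claw: 0.072

```text
clock: 33.1
eef_pos: [597.8, 33.8, 379.8]
eef_rot: [-3.141, 0.002, -2.85]
wrist_force: [0.9, -1.1, 1.5]
finger_gap: 72.0
finger_force: 0.0
```

```bash
python3 pot.py
```

```text
[597.8  33.8 379.8]
side cap [330.9 257.2] 118 [597.7  33.8  97. ] [597.5  35.4  97.4] z [93.8 96.3 98.9]
side grip [682.5  48.8 340.7]
wrist cap [318.4 204.4] 699 [597.6  33.   97. ] [598.3  32.8  92.4] z [95.  96.2 97.3]
wrist grip [691.6  60.1 344.9]
```

Request:
jog_arm:
  plan: [0, 0, -0.04, 0, 0, 0, 0, 0, -0.09, 0, 0, 0, 0, 0, -0.14, 0, 0, 0, 0, 0, -0.19, 0, 0, 0, 0, 0, -0.23, 0, 0, 0, 0, 0, -0.26, 0, 0, 0, 0, 0, -0.29, 0, 0, 0, 0, 0, -0.315, 0, 0, 0, 0, 0, -0.3355, 0, 0, 0, 0, 0, -0.3355, 0, 0, 0]

```text
clock: 34.2
eef_pos: [598.0, 34.3, 39.6]
eef_rot: [3.14, -0.004, -2.849]
wrist_force: [-0.0, -0.3, 0.1]
finger_gap: 72.3
finger_force: 0.0
```

Request:
jog_arm:
  plan: [0, 0, 0, 0, 0, 0, 0, 0, 0, 0, 0, 0, 0, 0, 0, 0, 0, 0, 0, 0, 0, 0, 0, 0, 0, 0, 0, 0, 0, 0, 0, 0, 0.03, 0, 0, 0, 0, 0, 0.07, 0, 0, 0, 0, 0, 0.1, 0, 0, 0, 0, 0, 0.1, 0, 0, 0, 0, 0, 0.1, 0, 0, 0]
  claw: 0.03
  force: 15

```text
clock: 35.2
eef_pos: [598.3, 34.1, 142.8]
eef_rot: [-3.141, 0.0, -2.849]
wrist_force: [1.0, -0.3, -1.1]
finger_gap: 44.0
finger_force: 15.0
```

```bash
python3 tray.py
```

```text
35.2 [598.3  34.1 142.8] [ 1.  -0.3 -1.1] 43.983444751553236
tray ((479.1263427734375, 276.61578369140625), (240.3157501220703, 239.51531982421875), 83.25225830078125)
cap [221.9 257. ] [537.2 276.6  65. ] z 62.4
cap [446.4 287.1] [ 416.  -383.6   65. ] z 70.6
```

Request:
jog_arm:
  plan: [-0.03, 0.005, 0, 0, 0, 0, -0.06, 0.03, 0, 0, 0, 0, -0.08, 0.07, 0, 0, 0, 0, -0.1, 0.115, 0, 0, 0, 0, -0.1195, 0.16, 0, 0, 0, 0, -0.1195, 0.2, 0, 0, 0, 0, -0.1195, 0.23, 0, 0, 0, 0, -0.1195, 0.243, 0, 0, 0, 0, -0.1195, 0.243, -0.03, 0, 0, 0, -0.1195, 0.243, -0.07, 0, 0, 0, -0.1195, 0.243, -0.105, 0, 0, 0, -0.1195, 0.243, -0.125, 0, 0, 0, -0.1195, 0.243, -0.1325, 0, 0, 0, -0.1195, 0.243, -0.1325, 0, 0, 0, -0.1195, 0.243, -0.1325, 0, 0, 0]

```text
clock: 36.75
eef_pos: [478.8, 276.5, 10.1]
eef_rot: [-3.141, -0.001, -2.85]
wrist_force: [-0.5, 0.3, -0.8]
finger_gap: 43.8
finger_force: 15.0
```

Request:
jog_arm:
  plan: [0, 0, 0, 0, 0, 0, 0, 0, 0, 0, 0, 0, 0, 0, 0, 0, 0, 0, 0, 0, 0.02, 0, 0, 0, 0, 0, 0.06, 0, 0, 0, 0, 0, 0.1, 0, 0, 0, 0, 0, 0.14, 0, 0, 0, 0, -0.04, 0.14, 0, 0, 0, 0, -0.08, 0.14, 0, 0, 0, 0, -0.12, 0.14, 0, 0, 0, 0, -0.17, 0.14, 0, 0, -7, 0, -0.22, 0.14, 0, 0, -14, 0, -0.27, 0.14, 0, 0, -21, 0, -0.32, 0.14, 0, 0, -28, 0, -0.37, 0.14, 0, 0, -35, 0, -0.42, 0.14, 0, 0, -42, 0, -0.47, 0.14, 0, 0, -47.8, 0, -0.52, 0.14, 0, 0, -47.8, 0, -0.55, 0.14, 0, 0, -47.8]
  claw: 0.07

```text
clock: 38.65
eef_pos: [478.3, -276.0, 150.5]
eef_rot: [-3.141, 0.0, 2.597]
wrist_force: [-0.3, 0.1, -0.9]
finger_gap: 70.2
finger_force: 0.0
```

```bash
python3 tray.py
```

```text
38.65 [ 478.3 -276.   150.5] [-0.3  0.1 -0.9] 70.23855689224294
tray ((479.1739807128906, 277.131103515625), (239.53431701660156, 239.60256958007812), 83.32321166992188)
cap [221.9 257.1] [536.9 276.6  65. ] z 63.2
cap [221.8 277.2] [476.1 277.4  65. ] z 63.1
cap [447.1 287.4] [ 414.9 -385.5   65. ] z 70.1
```

Request:
jog_arm:
  plan: [-0.02, -0.035, 0, 0, 0, 0, -0.044, -0.075, 0, 0, 0, 0, -0.0645, -0.109, 0, 0, 0, 0, -0.0645, -0.109, 0, 0, 0, 0, -0.0645, -0.109, -0.03, 0, 0, 0, -0.0645, -0.109, -0.07, 0, 0, 0, -0.0645, -0.109, -0.11, 0, 0, 0, -0.0645, -0.109, -0.13, 0, 0, 0, -0.0645, -0.109, -0.14, 0, 0, 0, -0.0645, -0.109, -0.14, 0, 0, 0]

```text
clock: 39.7
eef_pos: [414.4, -381.2, 9.8]
eef_rot: [3.141, -0.001, 2.6]
wrist_force: [0.4, -0.5, -0.5]
finger_gap: 69.8
finger_force: 0.0
```

Request:
jog_arm:
  plan: [0, 0, 0, 0, 0, 0, 0, 0, 0, 0, 0, 0, 0, 0, 0, 0, 0, 0, 0, 0, 0, 0, 0, 0, 0, 0, 0, 0, 0, 0]
  claw: 0.03
  force: 15

```text
clock: 40.2
eef_pos: [414.7, -382.2, 11.2]
eef_rot: [-3.141, 0.001, 2.599]
wrist_force: [-1.4, 1.2, 6.6]
finger_gap: 43.6
finger_force: 15.0
```

Request:
jog_arm:
  plan: [0, 0, 0.03, 0, 0, 0, 0, 0, 0.07, 0, 0, 0, 0, 0, 0.11, 0, 0, 0, 0.01, 0.03, 0.13, 0, 0, 7, 0.02, 0.07, 0.13, 0, 0, 14, 0.03, 0.11, 0.13, 0, 0, 21, 0.04, 0.15, 0.13, 0, 0, 28, 0.055, 0.19, 0.13, 0, 0, 35, 0.07, 0.23, 0.13, 0, 0, 42, 0.085, 0.27, 0.13, 0, 0, 47.8, 0.1, 0.31, 0.13, 0, 0, 47.8, 0.115, 0.35, 0.13, 0, 0, 47.8, 0.13, 0.385, 0.13, 0, 0, 47.8, 0.15, 0.405, 0.13, 0, 0, 47.8, 0.17, 0.417, 0.13, 0, 0, 47.8, 0.184, 0.417, 0.13, 0, 0, 47.8, 0.184, 0.417, 0.13, 0, 0, 47.8]

```text
clock: 41.9
eef_pos: [599.1, 35.5, 140.0]
eef_rot: [3.142, -0.0, -2.849]
wrist_force: [-0.1, 0.1, -1.1]
finger_gap: 43.8
finger_force: 15.0
```

Request:
jog_arm:
  plan: [0, 0, -0.04, 0, 0, 0, 0, 0, -0.075, 0, 0, 0, 0, 0, -0.09, 0, 0, 0, 0, 0, -0.0965, 0, 0, 0, 0, 0, -0.0965, 0, 0, 0, 0, 0, -0.0965, 0, 0, 0, 0, 0, -0.0965, 0, 0, 0]

```text
clock: 42.6
eef_pos: [598.9, 35.0, 45.0]
eef_rot: [-3.141, 0.002, -2.85]
wrist_force: [0.5, -0.4, -0.9]
finger_gap: 43.5
finger_force: 15.0
```

Request:
jog_arm:
  plan: [0, 0, 0, 0, 0, 0, 0, 0, 0, 0, 0, 0, 0, 0, 0, 0, 0, 0, 0, 0, 0, 0, 0, 0, 0, 0, 0.02, 0, 0, 0, 0, 0, 0.05, 0, 0, 0, 0, 0, 0.1, 0, 0, 0, 0, 0, 0.15, 0, 0, 0, 0, 0, 0.2, 0, 0, 0, 0, 0, 0.25, 0, 0, 0, 0, 0, 0.3, 0, 0, 0, 0, 0, 0.33, 0, 0, 0, 0, 0, 0.336, 0, 0, 0, 0, 0, 0.336, 0, 0, 0]
  claw: 0.072

```text
clock: 44.0
eef_pos: [598.5, 35.1, 380.0]
eef_rot: [-3.141, 0.001, -2.849]
wrist_force: [-0.5, -0.5, -0.2]
finger_gap: 72.3
finger_force: 0.0
```

```bash
python3 pot.py
```

```text
[598.5  35.1 380. ]
side cap [331.6 255.2] 116 [601.5  41.2  97. ] [598.9  36.3 103.7] z [102.2 104.3 106.6]
side grip [682.   46.8 340.3]
wrist cap [317.4 207.2] 725 [600.2  33.8  97. ] [599.7  33.5  99.4] z [102.9 104.2 105.2]
wrist grip [690.6  60.1 345.2]
```

Request:
jog_arm:
  plan: [0.043, 0.012, 0, 0, 0, 0, 0.087, 0.025, 0, 0, 0, 0, 0.087, 0.025, 0, 0, 0, 0, 0.087, 0.025, -0.02, 0, 0, 0, 0.087, 0.025, -0.045, 0, 0, 0, 0.087, 0.025, -0.065, 0, 0, 0, 0.087, 0.025, -0.078, 0, 0, 0, 0.087, 0.025, -0.078, 0, 0, 0, 0.087, 0.025, -0.078, 0, 0, 0]

```text
clock: 45.0
eef_pos: [685.3, 60.1, 302.6]
eef_rot: [-3.141, 0.0, -2.849]
wrist_force: [-1.5, -0.6, 0.7]
finger_gap: 72.0
finger_force: 0.0
```

Request:
jog_arm:
  plan: [0, 0, 0, 0, 0, 0, 0, 0, 0, 0, 0, 0, 0, 0, 0, 0, 0, 0, 0, 0, 0, 0, 0, 0, 0, 0, 0, 0, 0, 0]
  claw: 0.035
  force: 60

```text
clock: 45.5
eef_pos: [685.4, 60.2, 302.4]
eef_rot: [-3.142, 0.001, -2.849]
wrist_force: [-0.2, 0.7, 3.6]
finger_gap: 50.0
finger_force: 60.0
```

Request:
jog_arm:
  plan: [-0.018, -0.0054, -0.0008, 0, 0, 0, -0.0357, -0.0108, -0.0033, 0, 0, 0, -0.0533, -0.016, -0.0073, 0, 0, 0, -0.0704, -0.0212, -0.013, 0, 0, 0, -0.087, -0.0262, -0.0201, 0, 0, 0, -0.1029, -0.031, -0.0288, 0, 0, 0, -0.1181, -0.0356, -0.0389, 0, 0, 0, -0.1323, -0.0399, -0.0503, 0, 0, 0, -0.1456, -0.0438, -0.063, 0, 0, 0, -0.1577, -0.0475, -0.0768, 0, 0, 0, -0.1686, -0.0508, -0.0917, 0, 0, 0, -0.1783, -0.0537, -0.1075, 0, 0, 0, -0.1866, -0.0562, -0.1241, 0, 0, 0, -0.1934, -0.0583, -0.1415, 0, 0, 0, -0.1989, -0.0599, -0.1594, 0, 0, 0, -0.2027, -0.0611, -0.1777, 0, 0, 0, -0.2051, -0.0618, -0.1963, 0, 0, 0, -0.2059, -0.062, -0.208, 0, 0, 0, -0.2059, -0.062, -0.217, 0, 0, 0, -0.2059, -0.062, -0.224, 0, 0, 0]

```text
clock: 47.5
eef_pos: [478.0, -2.6, 78.1]
eef_rot: [-3.142, -0.003, -2.849]
wrist_force: [-21.2, -6.8, 19.5]
finger_gap: 49.4
finger_force: 60.0
```

Request:
jog_arm:
  plan: [0, 0, -0.003, 0, 0, 0, 0, 0, -0.006, 0, 0, 0, 0, 0, -0.009, 0, 0, 0, 0, 0, -0.012, 0, 0, 0, 0, 0, -0.014, 0, 0, 0, 0, 0, -0.014, 0, 0, 0, 0, 0, -0.014, 0, 0, 0]

```text
clock: 48.2
eef_pos: [479.2, -2.3, 67.3]
eef_rot: [-3.141, -0.0, -2.849]
wrist_force: [-32.8, -3.7, 55.3]
finger_gap: 49.6
finger_force: 60.0
```

```bash
python3 lev.py
```

```text
side 50 39 [122.2 126.3]
side 70 48 [121.8 126. ]
side 90 48 [121.4 126.4]
side 110 42 [123.7 126.1]
side 130 25 [123.1 126.4]
cap region z [ 77.2 107.5 111.3]
top 50 30 [122.7 128.7]
top 70 35 [123.5 127.9]
top 90 35 [122.9 127.9]
top 110 13 [124.5 128.4]
cap region z [100.4 107.3 111.4]
```

Request:
jog_arm:
  plan: [0, 0, 0.01, 0, 0, 0, 0.0008, 0.0002, 0.0187, 0, 0, 0, 0.0032, 0.0009, 0.0373, 0, 0, 0, 0.007, 0.0021, 0.0556, 0, 0, 0, 0.0125, 0.0037, 0.0735, 0, 0, 0, 0.0193, 0.0058, 0.0909, 0, 0, 0, 0.0276, 0.0083, 0.1075, 0, 0, 0, 0.0373, 0.0112, 0.1233, 0, 0, 0, 0.0482, 0.0145, 0.1382, 0, 0, 0, 0.0603, 0.0182, 0.152, 0, 0, 0, 0.0736, 0.0221, 0.1647, 0, 0, 0, 0.0878, 0.0264, 0.1761, 0, 0, 0, 0.103, 0.031, 0.1862, 0, 0, 0, 0.1189, 0.0358, 0.1949, 0, 0, 0, 0.1355, 0.0408, 0.202, 0, 0, 0, 0.1526, 0.046, 0.2077, 0, 0, 0, 0.1702, 0.0512, 0.2117, 0, 0, 0, 0.188, 0.0566, 0.2142, 0, 0, 0, 0.2059, 0.062, 0.215, 0, 0, 0, 0.2059, 0.062, 0.215, 0, 0, 0]
  force: 25

```text
clock: 50.3
eef_pos: [686.9, 60.7, 279.1]
eef_rot: [-3.141, 0.001, -2.849]
wrist_force: [3.9, 1.3, 4.1]
finger_gap: 49.7
finger_force: 25.0
```

Request:
jog_arm:
  plan: [0, 0, 0, 0, 0, 0, 0, 0, 0, 0, 0, 0, 0, 0, 0, 0, 0, 0, 0, 0, 0, 0, 0, 0, 0, 0, 0.04, 0, 0, 0, 0, 0, 0.085, 0, 0, 0, 0, 0, 0.1, 0, 0, 0, -0.043, -0.013, 0.1, 0, 0, 0, -0.087, -0.0255, 0.1, 0, 0, 0, -0.087, -0.0255, 0.1, 0, 0, 0, -0.087, -0.0255, 0.1, 0, 0, 0]
  claw: 0.072

```text
clock: 51.4
eef_pos: [597.7, 34.4, 380.3]
eef_rot: [-3.141, 0.002, -2.85]
wrist_force: [-0.5, 0.2, 1.0]
finger_gap: 71.9
finger_force: 0.0
```

```bash
python3 pot.py
```

```text
[597.7  34.4 380.3]
side cap [331.4 256.8] 116 [599.6  34.8  97. ] [599.2  34.6  97.6] z [94.2 96.3 98.9]
side grip [681.7  48.9 340.3]
wrist cap [318.  205.4] 693 [599.2  33.5  97. ] [599.8  33.4  92.2] z [95.  96.2 97.3]
wrist grip [692.1  60.7 344.6]
```

Cap 3 is home (top at 96.3 mm). Picking it up.

Request:
jog_arm:
  plan: [0, 0, -0.04, 0, 0, 0, 0, 0, -0.09, 0, 0, 0, 0, 0, -0.14, 0, 0, 0, 0, 0, -0.19, 0, 0, 0, 0, 0, -0.23, 0, 0, 0, 0, 0, -0.26, 0, 0, 0, 0, 0, -0.29, 0, 0, 0, 0, 0, -0.315, 0, 0, 0, 0, 0, -0.3355, 0, 0, 0, 0, 0, -0.3355, 0, 0, 0]

```text
clock: 52.5
eef_pos: [598.0, 34.9, 40.1]
eef_rot: [3.14, -0.004, -2.849]
wrist_force: [-0.2, 0.9, 0.9]
finger_gap: 72.2
finger_force: 0.0
```

Request:
jog_arm:
  plan: [0, 0, 0, 0, 0, 0, 0, 0, 0, 0, 0, 0, 0, 0, 0, 0, 0, 0, 0, 0, 0, 0, 0, 0, 0, 0, 0, 0, 0, 0, 0, 0, 0.03, 0, 0, 0, 0, 0, 0.07, 0, 0, 0, 0, 0, 0.1, 0, 0, 0, 0, 0, 0.1, 0, 0, 0, 0, 0, 0.1, 0, 0, 0]
  claw: 0.03
  force: 15

```text
clock: 53.5
eef_pos: [598.3, 34.7, 143.3]
eef_rot: [-3.141, 0.0, -2.849]
wrist_force: [0.6, -0.9, -2.1]
finger_gap: 44.0
finger_force: 15.0
```

```bash
python3 tray.py
```

```text
53.5 [598.3  34.7 143.3] [ 0.6 -0.9 -2.1] 44.0441952416098
tray ((479.06439208984375, 276.760498046875), (240.3990478515625, 239.51681518554688), 83.3521728515625)
cap [222. 257.] [537.  276.5  65. ] z 62.8
cap [221.8 277.1] [476.3 277.3  65. ] z 63.2
```

Request:
jog_arm:
  plan: [-0.03, 0.005, 0, 0, 0, 0, -0.06, 0.03, 0, 0, 0, 0, -0.09, 0.065, 0, 0, 0, 0, -0.12, 0.1, 0, 0, 0, 0, -0.15, 0.135, 0, 0, 0, 0, -0.182, 0.17, 0, 0, 0, 0, -0.182, 0.205, 0, 0, 0, 0, -0.182, 0.23, 0, 0, 0, 0, -0.182, 0.2425, 0, 0, 0, 0, -0.182, 0.2425, -0.03, 0, 0, 0, -0.182, 0.2425, -0.07, 0, 0, 0, -0.182, 0.2425, -0.105, 0, 0, 0, -0.182, 0.2425, -0.125, 0, 0, 0, -0.182, 0.2425, -0.133, 0, 0, 0, -0.182, 0.2425, -0.133, 0, 0, 0, -0.182, 0.2425, -0.133, 0, 0, 0]

```text
clock: 55.15
eef_pos: [416.4, 276.6, 10.2]
eef_rot: [-3.141, -0.001, -2.85]
wrist_force: [-0.7, 0.1, -1.4]
finger_gap: 43.7
finger_force: 15.0
```

Request:
jog_arm:
  plan: [0, 0, 0, 0, 0, 0, 0, 0, 0, 0, 0, 0, 0, 0, 0, 0, 0, 0, 0, 0, 0.02, 0, 0, 0, 0, 0, 0.06, 0, 0, 0, 0, 0, 0.1, 0, 0, 0, 0, 0, 0.15, 0, 0, 0, 0, -0.04, 0.18, 0, 0, 0, 0, -0.09, 0.18, 0, 0, 0, 0, -0.14, 0.18, 0, 0, 0, 0, -0.19, 0.18, 0, 0, 0, 0, -0.24, 0.18, 0, 0, 0, 0, -0.29, 0.18, 0, 0, 0, 0, -0.34, 0.18, 0, 0, 0, 0, -0.34, 0.18, 0, 0, 0, 0, -0.34, 0.18, 0, 0, 0, 0, -0.34, 0.18, 0, 0, 0]
  claw: 0.07

```text
clock: 56.85
eef_pos: [416.4, -62.0, 190.5]
eef_rot: [3.141, 0.0, -2.849]
wrist_force: [-0.3, 0.1, 0.5]
finger_gap: 69.9
finger_force: 0.0
```

```bash
python3 tray.py; python3 - <<'E'
from h import *
c,p,d=shot('side'); cv2.imwrite('pics/end.png',p[:,:,::-1])
E
```

```text
56.85 [416.4 -62.  190.5] [-0.3  0.1  0.5] 69.94665686777618
tray ((479.1133728027344, 277.13818359375), (239.53431701660156, 239.72457885742188), 83.32321166992188)
cap [221.9 257.1] [536.9 276.6  65. ] z 62.4
cap [221.8 277.1] [476.4 277.2  65. ] z 63.0
cap [221.6 297.8] [415.1 278.1  65. ] z 62.6
```

View pics/end.png

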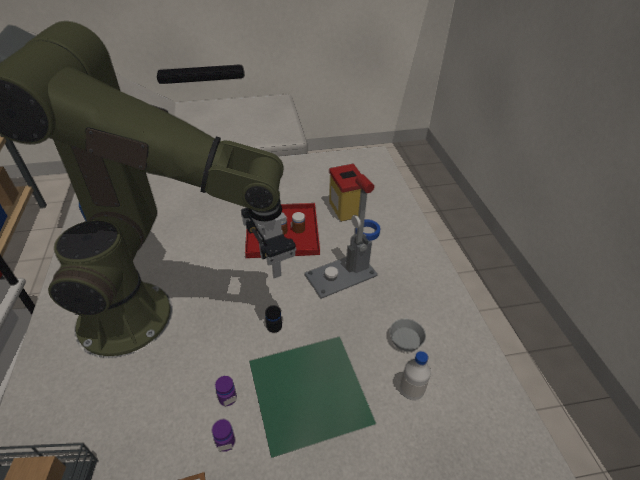

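The mat is empty, the lever is up at (365,185), the tray holds all three pots with cap tops at 63 mm, and the bystanders are undisturbed. I'm handing the job in.

```bash
python3 -c "
from cell import manip; print(manip.sign_off())"
```

```text
the job is handed in; nothing more can be done
None
```

All three amber pots on the mat were capped with the press and now stand upright in the red tray, the lever is back up, and the job is handed in; no verdict came back.

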